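# Push the hung-up coffee pods home in their tube

## Robot

A 7-joint arm with a two-finger parallel gripper is mounted at the origin on the work surface. World frame = base frame: x ahead of the robot, y to its left, z up, the work surface at z = 0. Lengths are in mm, angles in rad, forces in N, time in s.
With the tool pointing down it reaches from about 400 to 875 mm from the base axis. Payload 4.4 kg.
Tool frame: the origin (TCP) lies at the very end of the fingers, on their centre line; the grasp point (between the pads) lies 19 mm behind it (ctrl.pinch_z is the z of the grasp point in the tool frame, in mm); z points along the fingers, x is the direction in which the jaws open and shut, and the axes are right-handed (so a half turn about z gives the same grasp; the last joint's range is limited). The gripper opens to 85 mm and grips with 20 to 120 N. Pads are 22 mm wide; open, the fingers measure 114 mm over their backs; the gripper's body (76 mm by 85 mm) begins 54 mm behind the grasp point. The pads swing forward as they close: fully open they stand 13 mm farther back than shut.
Start: joints at [1.251, 0.628, 0.038, 1.517, -0.027, 0.996, -0.02], TCP at [163.232, -629.184, 231.313] pointing down, gripper open.
Joint ranges: [-3.06, 3.06], [-0.37, 2.12], [-1.25, 1.32], [0.18, 2.47], [-1.1, 4.24], [0.23, 1.98], [-2.94, 2.94]. Speed limits (rad/s): [2.57, 2.57, 3.14, 3.14, 3.14, 3.14, 3.14].

## Interface

Orientations are given as [roll, pitch, yaw] about the fixed x, y, z axes, in that order (R = Rz(yaw) Ry(pitch) Rx(roll)).
In Python, from cell import sensors, get_image, order, ctrl gives the robot as it stands.
- The arm moves only by the tool arm_command, never from a script. Its argument "rows" is a list that holds one entry, the list of rows, each a list of 6 numbers: the shift along the tool's x, y, z in mm, then the turn, a rotation vector about the tool's x, y, z in degrees. A call has 1 to 20 rows; each row is the pose to reach, as a shift and turn from the pose commanded when the call began, along the tool's axes at that moment; what a row does not reach only later rows make up. A row lasts 1/12 s, in which the tool goes at most 41.7 mm and 7.16 degrees, less where a joint would pass 70% of its speed; a pose out of reach is approached as far as the arm can. A call with a gripper value outside its range is refused whole. "claw" is the opening, from -1 (shut) to 1 (fully open), set as the call begins (left out, the last holds). The fingers move at their own pace and stop on an object; the grip force is fixed at half the most. Time passes only in rows, so rows that repeat a pose let the fingers close. It gives the time, the measured TCP pose, the force and the opening at its end, in the units of the state.
- sensors.read_state(): the state, without advancing time (a new reading comes with each control period).
- get_image(name): name is "scene" or "top" or "wrist"; returns a dict with "pixels" (384x512x3 uint8, red, green, blue), "z_map" (384x512 float32, mm along the optical axis (not along the pixel's ray), 0 where there is no reading), "K" (3x3 intrinsics, pixels), "pose" (4x4, takes a point from camera to world coordinates). Camera axes: x right, y up, looking along -z (the intrinsics and any distortion apply to the point x, -y, -z); pixel columns grow to the right and rows downward; lengths in mm; the calibration is good to about 2 mm. The wrist camera is an equidistant fisheye: a pixel r from the principal point sees the ray r / f radians off the axis. A picture is of the moment at which its call begins.
- order.finish_job(): hands the job in, once; it reports no verdict.
The state is a dict: "clock": time; "qpos": joint angles; "qd": joint speeds; "tau": joint torques, N m; "eef_pos": TCP position; "tool_rot": TCP orientation; "force": force on the tool from outside, world axes, zero at the start; "torque": the same for the moment, N m; "width": finger opening in mm.
Only numpy, scipy, OpenCV 4.12 (cv2) and the standard library are available. Lean on these libraries where they do the work, as an engineer would, in place of code of your own. Each camera call takes 0.05 s, during which the arm holds its last target.

## Task

The coffee pods have hung up part way down the clear pod tube on the breakfast counter. Take the slim steel rod with the wooden handle out of its saucer, push the pods down the tube with it until they bottom out firmly, then let go and leave the rod standing in the tube on top of the pods.

Things in the scene. Friction and masses are not known exactly. Their poses are not given: they have to be found in the camera images.
- rod_center (a point): Push rod, loose, upright, 170 mm long, 150 g. From the underside up: flat steel foot 36 mm wide, 12 mm thick; steel shaft 14 mm thick; from 95 to 170 mm a round wooden handle 26 mm thick to grip (its middle 132 mm above the underside). This point: on the axis, 85 mm above the underside; z up along the rod. The tamper nearby is shorter (86 mm), its 58 mm foot too wide for the tube.
- saucer: Round steel saucer in which the rod stands, fixed to the counter, 72 mm wide, rim 14 mm high; its inner floor is 60 mm wide and 6 mm above the counter. The origin is the centre of its underside; z up.
- tube_mouth (a point): Pod tube, fixed upright on a steel foot plate 110 mm wide, 10 mm thick: clear plastic, 64 mm outside, steel rim ring 68 mm outside. Round bore 56 mm wide, its floor 120 mm below this point. This point: centre of the open mouth, level with the rim's top, 135 mm above the counter; z up. A square steel box of stirrers and a mug also stand near; they have no part in the job.
- pods (a joint): Column of three coffee pods in the tube, 52 mm wide, 60 mm high in all, dark with flat silvery lids; slides as one. Value: height (m) above the tube's floor, 0 is home, 0.025 to 0.045 at the start. Its top is 60 mm below the mouth when home, higher by the value before that. Wedged: sliding takes about 12 N of push (the rod's weight is not enough); it stays where it is left.
There are look-alikes about, which are no part of the job. Leave any blue look-alike of the part that bears rod_center alone.

How it is judged (in metres and radians):
At the end, for the whole second after the job is handed in: The column of pods is home on the tube's floor (within 4 mm), and the rod, let go and at rest, stands foot down in the tube on top of the pods (its centre no more than 35 mm above the mouth's level and within 30 mm of the tube's axis, leaning less than 0.4 rad) (value of joint pods below 0.004 m and horizontal distance between rod_center and tube_mouth below 0.03 m and z of rod_center in the frame of tube_mouth below 0.035 m and angle between rod_center's own z axis and vertical below 0.4 rad and linear speed of rod below 0.03 m/s); the robot touches nothing.
It fails at once if the pods are pushed with the gripper's fingers instead of the rod (contact force between the fingers and pods above 1 N).
It also fails if it takes over 40 s, if anything falls off the work surface, if the arm or the gripper's body presses on something with over 40 N, if the wrist force passes 120 N, or if a joint passes its speed limit or range.

## Working session

There is one attempt and no reset: what is moved stays moved. The work goes in short steps, Python scripts to look and compute and a tool call to move; the robot and the scene stay as the last step left them, time stands still between calls to the robot, and variables do not carry over. Pictures are saved under pics/ and viewed, and the job is handed in when it is done.

Besides the shell and the picture viewer there is one more tool, called after ">>>" as name(argument=value, ...), one argument or row to a line, values as JSON. arm_command: Moves the arm, as the interface text tells. Its arguments: {"type":"object","properties":{"rows":{"type":"array","items":{"type":"array","items":{"type":"array","items":{"type":"number"}}}},"claw":{"type":"number"}},"required":["rows"]}

```bash
mkdir -p pics; ls
python3 - <<'E'
from cell import sensors, get_image, order, ctrl
import cv2, numpy as np
print(sensors.read_state(), ctrl.pinch_z)
for n in ("scene","top"):
    im=get_image(n); np.savez(n+"0.npz",**im)
    cv2.imwrite(f"pics/{n}0.png",im["pixels"][:,:,::-1]); print(im["K"],im["pose"])
E
```

```text
pics
{'clock': 0.0, 'qpos': array([ 1.25119012,  0.62932193,  0.03844853,  1.51836778, -0.02699509,
        0.99633143, -0.01998735]), 'qd': array([-0.00199535, -0.00026102,  0.00065872, -0.00014979,  0.00120434,
       -0.00332247,  0.00176103]), 'tau': array([ 1.36746810e-03, -5.63400042e+01,  1.22584954e+00, -1.93449855e+01,
        1.07720160e-02,  1.04493127e-02, -2.26574650e-05]), 'eef_pos': array([ 163.07209913, -628.55666669,  230.40498648]), 'tool_rot': array([ 3.14156048e+00,  1.91002462e-03, -1.31698014e+00]), 'force': array([ 0.24248281, -0.05517166, -0.10242395]), 'torque': array([-0.00202135,  0.03607907,  0.01441325]), 'width': 85.57048434658574} -18.700000000000003
[[409.86370752   0.         246.4924956 ]
 [  0.         409.86370752 195.99853887]
 [  0.           0.           1.        ]] [[ 7.55826031e-01 -4.50595787e-01  4.75068887e-01  9.13913250e+02]
 [ 6.54750255e-01  5.14141350e-01 -5.54040410e-01 -4.74589962e+02]
 [ 5.39571619e-03  7.29809639e-01  6.83629123e-01  6.86782649e+02]
 [ 0.00000000e+00  0.00000000e+00  0.00000000e+00  1.00000000e+00]]
[[479.13783402   0.         249.17832037]
 [  0.         479.13783402 181.44916691]
 [  0.           0.           1.        ]] [[ 3.96893239e-03  9.89413009e-01 -1.45072900e-01  3.67811334e+02]
 [-9.99808028e-01  6.70983236e-03  1.84088480e-02  8.38251909e+00]
 [ 1.91873686e-02  1.44971986e-01  9.89249700e-01  1.09964247e+03]
 [ 0.00000000e+00  0.00000000e+00  0.00000000e+00  1.00000000e+00]]
```

View pics/scene0.png

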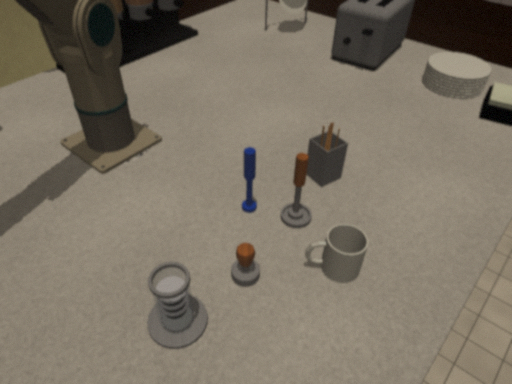

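View pics/top0.png

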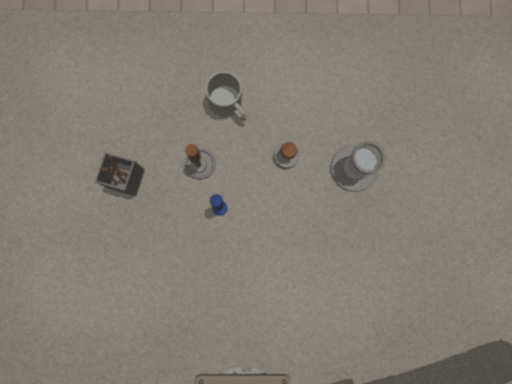

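Candidates for the rod:
- Wooden-handled rod in its saucer: scene (301,170), top (192,152). It matches the description, so this is my choice.
- Blue look-alike: scene (249,165), top (217,203).
- Short tamper: scene (245,255), top (289,150).

The tube is at scene (170,275), top (366,160). Next I'll take a close crop and measure.

```bash
cat > h.py <<'E'
import numpy as np, cv2
def ray(im,u,v):
    K=im["K"];P=im["pose"]
    d=np.array([(u-K[0,2])/K[0,0],-(v-K[1,2])/K[1,1],-1.0])
    return P[:3,3],P[:3,:3]@d
def atz(im,u,v,z):
    o,d=ray(im,u,v); return o+d*(z-o[2])/d[2]
def cloud(im):
    v,u=np.mgrid[:384,:512]; K=im["K"];P=im["pose"];Z=im["z_map"]
    c=np.stack([(u-K[0,2])/K[0,0]*Z,-(v-K[1,2])/K[1,1]*Z,-Z],-1)
    return c@P[:3,:3].T+P[:3,3]
def proj(im,p):
    P=im["pose"];c=P[:3,:3].T@(np.asarray(p,float)-P[:3,3]);K=im["K"]
    return K[0,2]+K[0,0]*c[0]/-c[2],K[1,2]+K[1,1]*c[1]/c[2]
def load(n): return dict(np.load(n))
def circ(xy):
    A=np.c_[2*xy,np.ones(len(xy))];s=np.linalg.lstsq(A,(xy**2).sum(1),rcond=None)[0]
    return s[:2],np.sqrt(s[2]+s[:2]@s[:2])
E
python3 - <<'E'
from h import *
for n,boxes in (("scene",{"rod":(290,148,312,232),"tube":(140,255,215,350)}),("top",{"rod":(180,138,220,182),"tube":(325,135,390,195)})):
    im=load(n+"0.npz"); C=cloud(im); px=im["pixels"].astype(int)
    br=(px[...,0]-px[...,2]>40)
    for k,(a,b,c,d) in boxes.items():
        cc=C[b:d,a:c].reshape(-1,3); m=br[b:d,a:c].ravel(); ok=im["z_map"][b:d,a:c].ravel()>0
        if k=="rod":
            q=cc[m&ok]; print(n,"brown",len(q),np.median(q,0).round(1),q.min(0).round(1),q.max(0).round(1))
            for lo,hi in((110,130),(130,150),(150,170)):
                s=q[(q[:,2]>lo)&(q[:,2]<hi)]; 
                if len(s)>5: print(lo,s.mean(0).round(1),np.ptp(s,axis=0).round(1),len(s))
            t=q[q[:,2]>q[:,2].max()-4]; print("top",t.mean(0).round(1),len(t))
        else:
            t=cc[ok&(cc[:,2]>128)&(cc[:,2]<142)]; print(n,"rim",len(t),t.mean(0).round(1),t.min(0).round(1),t.max(0).round(1),circ(t[:,:2]))
        print(n,k,"zhist",np.histogram(cc[ok,2],bins=range(-10,190,10))[0])
s=load("scene0.npz")["pixels"][:,:,::-1];t=load("top0.npz")["pixels"][:,:,::-1]
f=lambda i,a,b,w:cv2.resize(i[b:b+w,a:a+w],(390,390),interpolation=cv2.INTER_CUBIC)
cv2.imwrite("pics/crop.png",np.clip(1.5*np.hstack([f(s,250,140,95),f(s,130,255,95)]),0,255))
cv2.imwrite("pics/crop2.png",np.clip(1.5*np.hstack([f(t,165,130,60),f(t,325,130,70)]),0,255))
E
```

```text
scene brown 220 [571.6  97.  163.8] [554.3  90.7 107.2] [577.8 117.8 178.9]
110 [572.6  95.7 120.5] [13.4 10.6 19.4] 39
130 [572.8  96.1 140. ] [10.9  9.7 19. ] 37
150 [572.8  96.2 160.3] [12.5 10.3 19.8] 47
top [566.4 102.9 177. ] 75
scene rod zhist [ 78 831 245  62  36  35  32  36  36  29  16  24  42  45  48  43  51  46
 101]
scene rim 554 [ 563.5 -258.6  134.2] [ 528.4 -291.1  128. ] [ 596.1 -223.1  138.6] (array([ 562.96507233, -257.51381242]), np.float64(30.861237560058697))
scene tube zhist [ 595 2952 1086  105  106  109  116  117  117  120  130  568  263  214
  495    0    0    0    0]
top brown 110 [565.3 105.8 174.8] [554.6  93.9 171. ] [577.4 115.8 178.7]
top [564.3 105.9 176.1] 56
top rod zhist [632 567 302  12   3   6   5   6   1   0   0   7  12  13  16   9  14  17
 127]
top rim 293 [ 561.4 -255.8  133.1] [ 528.5 -289.9  128. ] [ 594.6 -222.7  138.6] (array([ 561.78570982, -255.58882622]), np.float64(30.766591624303143))
top tube zhist [1315 1157  234   34   32   29   35   41   28   40  115  410   71   71
  274    0    0    0    0][ WARN:0@0.386] global loadsave.cpp:1063 imwrite_ Unsupported depth image for selected encoder is fallbacked to CV_8U.
```

View pics/crop.png

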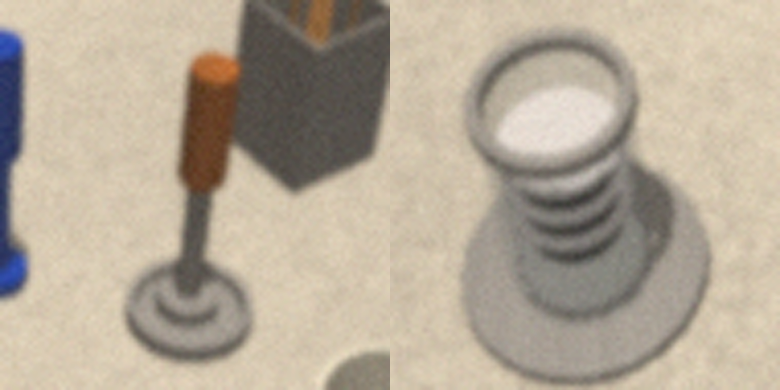

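View pics/crop2.png

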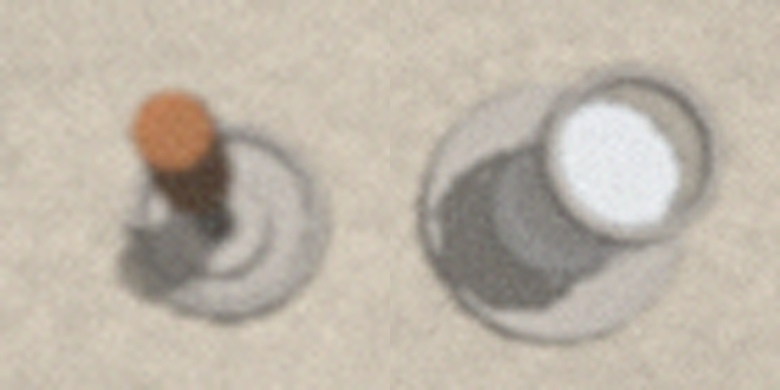

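The crops confirm it: a brown handle on a slim steel shaft, standing in the saucer (scene 301,170). The tube holds a stack of pods with its silvery lid inside (scene 170,275). Now I'll measure the neighbours and the lid height, and refine the rod's axis.

Run:
```python
from h import *
from scipy import ndimage as ni
T=load("top0.npz");S=load("scene0.npz")
for n,im in(("top",T),("scene",S)):
    C=cloud(im); ok=(im["z_map"]>0)&(C[...,2]>15)&(C[...,0]>400)&(C[...,0]<800)&(abs(C[...,1])<350)
    L,k=ni.label(ok)
    for i in range(1,k+1):
        q=C[L==i]
        if len(q)>40: print(n,len(q),q.min(0).round(),q.max(0).round(), "top-centre",q[q[:,2]>q[:,2].max()-8].mean(0).round(1))
    # lid
    px=im["pixels"].astype(int)
    m=(C[...,2]>90)&(C[...,2]<125)&(np.hypot(C[...,0]-562,C[...,1]+256.5)<22)
    print("lid z",np.median(C[m][:,2]),m.sum())
# handle top centroid
for n,im,box in(("top",T,(180,138,210,165)),("scene",S,(292,148,312,192))):
    px=im["pixels"].astype(int); C=cloud(im); a,b,c,d=box
    m=np.zeros((384,512),bool); m[b:d,a:c]=True
    m&=(px[...,0]-px[...,2]>40)&(C[...,2]>172)
    v,u=np.nonzero(m); print(n,u.mean(),v.mean(),atz(im,u.mean(),v.mean(),176).round(1))
    print("pred",[np.round(proj(im,(565,104.5,z)),1) for z in(176,6)])
```

```text
top 968 [663.  -3.  16.] [763.  86.  94.] top-centre [722.8  47.1  88.8]
top 502 [ 560. -124.   15.] [616. -69.  89.] top-centre [588.2 -96.9  83.5]
top 1196 [ 529. -290.   15.] [ 595. -223.  139.] top-centre [ 561.3 -255.8  133.6]
top 332 [549.  88.  15.] [580. 122. 179.] top-centre [565.5 104.8 174.7]
top 1161 [493. 230.  15.] [574. 312. 157.] top-centre [532.3 269.4 153.5]
top 181 [454.  43.  18.] [479.  67. 175.] top-centre [467.4  55.5 169. ]
lid z 102.19573259645153 299
scene 2328 [491.  87.  15.] [583. 307. 179.] top-centre [566.8 102.  176.1]
scene 529 [456.  41.  16.] [481.  68. 173.] top-centre [469.2  52.9 170.2]
scene 2195 [664.  -5.  15.] [762.  86.  94.] top-centre [723.3  44.5  90.1]
scene 847 [ 560. -126.   16.] [617. -69.  89.] top-centre [589.8 -99.5  85.4]
scene 2511 [ 528. -291.   15.] [ 596. -223.  139.] top-centre [ 563.5 -258.5  135. ]
lid z 104.26658342640417 255
top 191.23584905660377 149.70754716981133 [565.5 105.2 176. ]
pred [array([191.6, 149.9]), array([198.9, 165.4])]
scene 302.05494505494505 156.57142857142858 [567.1 102.5 176. ]
pred [array([301.8, 155.7]), array([294.6, 214. ])]
```

>>> arm_command(
  rows=[
    [[-20,-18,-5,0,0,-3],[-50,-46,-9,0,0,-8],[-85,-79,-9,0,0,-14],[-115,-108,-9,0,0,-20],[-145,-137,-9,0,0,-25],[-175,-165,-9,0,0,-30],[-205,-193,-9,0,0,-35],[-235,-222,-9,0,0,-40],[-265,-250,-9,0,0,-45],[-295,-278,-9,0,0,-50],[-325,-307,-9,0,0,-55],[-355,-335,-9,0,0,-60],[-385,-363,-9,0,0,-65],[-415,-392,-9,0,0,-70],[-445,-420,-9,0,0,-75],[-475,-448,-9,0,0,-75.5],[-505,-477,-9,0,0,-75.5],[-535,-505,-9,0,0,-75.5],[-565,-533,-9,0,0,-75.5],[-590,-557,-9,0,0,-75.5]],
  ],
  claw=1,
)

```text
clock: 1.77
eef_pos: [554.9, 85.0, 240.1]
tool_rot: [-3.141, 0.0, 0.002]
force: [0.5, 0.6, -0.3]
width: 85.5
```

>>> arm_command(
  rows=[
    [[6,-10,0,0,0,0],[11,-19,0,0,0,0],[11,-19,0,0,0,0],[11,-19,0,0,0,0]],
  ],
)

```text
clock: 2.1
eef_pos: [564.7, 99.3, 239.9]
tool_rot: [3.14, 0.001, -0.0]
force: [-0.4, -0.2, -0.2]
width: 85.3
```

Run:
```python
from h import *
from cell import get_image,sensors
s=sensors.read_state();print(s["eef_pos"],s["qpos"].round(2),s["tool_rot"])
for n in("wrist","scene","top"):
    im=get_image(n);np.savez(n+"1.npz",**im)
w=load("wrist1.npz");print(w["K"],w["pose"].round(3))
cv2.imwrite("pics/w1.png",w["pixels"][:,:,::-1])
cv2.imwrite("pics/s1.png",load("scene1.npz")["pixels"][:,:,::-1])
```

```text
[564.66644099  99.34123216 239.8939536 ] [ 0.04  0.53 -0.4   1.72  0.25  0.94 -0.46] [ 3.14019783e+00  1.32082409e-03 -2.61476009e-04]
[[297.31863964   0.         257.35548549]
 [  0.         297.31863964 198.57020429]
 [  0.           0.           1.        ]] [[ 1.00000e+00 -0.00000e+00  3.00000e-03  5.64209e+02]
 [-1.00000e-03  9.59000e-01  2.84000e-01  1.71284e+02]
 [-3.00000e-03 -2.84000e-01  9.59000e-01  3.82756e+02]
 [ 0.00000e+00  0.00000e+00  0.00000e+00  1.00000e+00]]
```

View pics/w1.png

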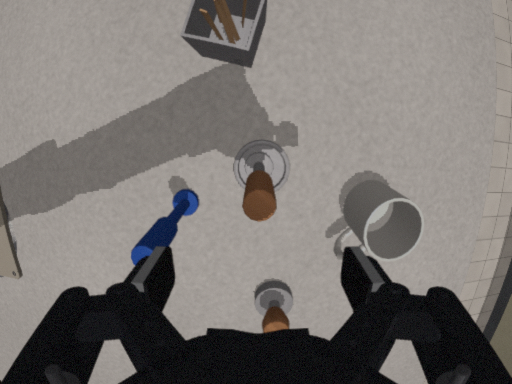

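View pics/s1.png

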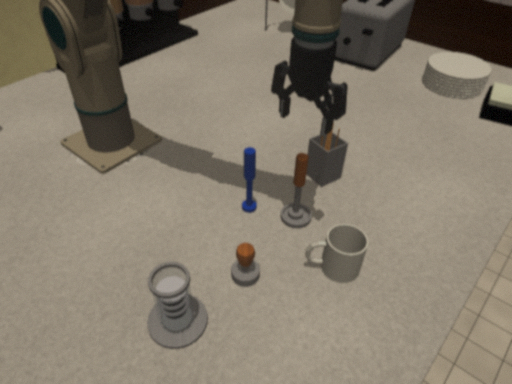

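```bash
cat >> h.py <<'E'
def fray(im,u,v):
    K=im["K"];P=im["pose"];a=u-K[0,2];b=v-K[1,2];r=np.hypot(a,b);th=r/K[0,0]
    d=np.array([np.sin(th)*a/r,-np.sin(th)*b/r,-np.cos(th)]);return P[:3,3],P[:3,:3]@d
def fatz(im,u,v,z):
    o,d=fray(im,u,v);return o+d*(z-o[2])/d[2]
def fproj(im,p):
    P=im["pose"];c=P[:3,:3].T@(np.asarray(p,float)-P[:3,3]);K=im["K"]
    h=np.hypot(c[0],c[1]);th=np.arctan2(h,-c[2]);return K[0,2]+K[0,0]*th*c[0]/h,K[1,2]-K[1,1]*th*c[1]/h
E
python3 - <<'E'
from h import *
w=load("wrist1.npz");px=w["pixels"]
c=px[130:240,220:300].copy();
for z in(176,101,6):
    print(z,[np.round(fproj(w,(566,104+e,z)),1) for e in(-0,)])
a=np.linspace(0,2*np.pi,60)
big=cv2.resize(px[120:240,210:310],None,fx=5,fy=5,interpolation=cv2.INTER_CUBIC)[:,:,::-1].copy()
for z,r,col in((176,13,(0,255,0)),(14,36,(255,0,0)),(101,13,(0,255,255))):
    pts=np.array([fproj(w,(566+r*np.cos(t),104+r*np.sin(t),z)) for t in a])
    cv2.polylines(big,[((pts-[209.5,119.5])*5).astype(np.int32)],True,col,1)
cv2.imwrite("pics/w1c.png",big)
E
```

```text
176 [array([260.7, 206.4])]
101 [array([260. , 182.6])]
6 [array([259.6, 165.4])]
```

View pics/w1c.png

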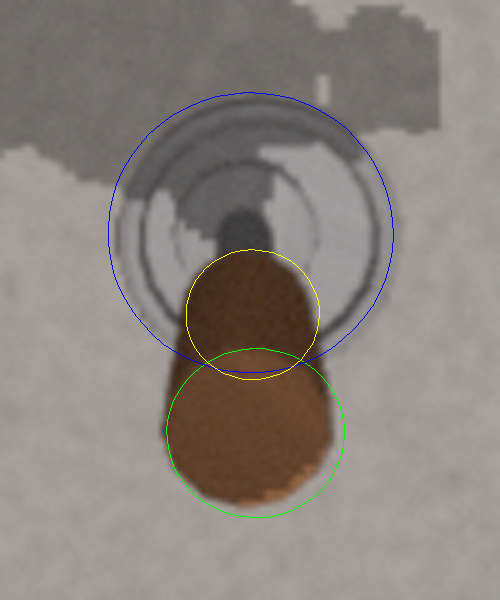

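The wrist overlay fits to within about 1 mm, putting the rod at about (565, 105). Descending now.

>>> arm_command(
  rows=[
    [[0,-3,0,0,0,0],[0,-5.5,5,0,0,0],[0,-5.5,20,0,0,0],[0,-5.5,40,0,0,0],[0,-5.5,60,0,0,0],[0,-5.5,80,0,0,0],[0,-5.5,100,0,0,0],[0,-5.5,115,0,0,0],[0,-5.5,121,0,0,0],[0,-5.5,121,0,0,0],[0,-5.5,121,0,0,0]],
  ],
)

```text
clock: 3.17
eef_pos: [565.4, 106.4, 119.5]
tool_rot: [-3.141, -0.0, 0.001]
force: [0.2, 0.2, -0.3]
width: 85.1
```

Run:
```python
from h import *
from cell import get_image,sensors
s=sensors.read_state();print(s["eef_pos"],s["force"].round(1))
im=get_image("scene");w=get_image("wrist")
o=np.hstack([cv2.resize(im["pixels"][100:260,200:400],(400,320)),cv2.resize(w["pixels"],(400,300))[:,:] if 0 else cv2.resize(w["pixels"],(400,320))])
cv2.imwrite("pics/s2.png",o[:,:,::-1])
```

```text
[565.38883037 106.35610057 119.52939273] [ 0.2  0.2 -0.3]
```

View pics/s2.png

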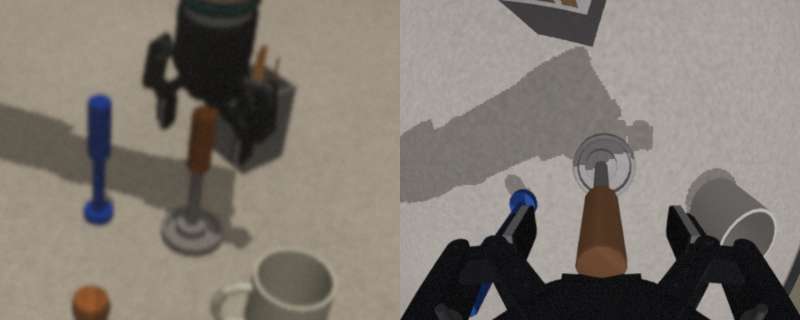

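The handle is centred between the open jaws, and the blue one is outside the left finger. Closing the gripper.

>>> arm_command(
  rows=[
    [[0,1,0,0,0,0],[0,1,0,0,0,0],[0,1,0,0,0,0],[0,1,0,0,0,0],[0,1,0,0,0,0],[0,1,0,0,0,0],[0,1,0,0,0,0],[0,1,0,0,0,0],[0,1,0,0,0,0],[0,1,0,0,0,0],[0,1,0,0,0,0],[0,1,0,0,0,0]],
  ],
  claw=-1,
)

```text
clock: 4.27
eef_pos: [565.7, 105.4, 119.7]
tool_rot: [-3.141, -0.001, 0.001]
force: [0.2, -0.8, 5.5]
width: 24.3
```

>>> arm_command(
  rows=[
    [[0,0,-4,0,0,0],[0,0,-10,0,0,0],[0,0,-18,0,0,0],[0,0,-28,0,0,0],[0,0,-40,0,0,0],[0,0,-55,0,0,0],[0,0,-70,0,0,0],[0,0,-85,0,0,0],[0,0,-100,0,0,0],[0,0,-115,0,0,0],[0,0,-130,0,0,0],[0,0,-142,0,0,0],[0,0,-152,0,0,0],[0,0,-158,0,0,0],[0,0,-160,0,0,0],[0,0,-160,0,0,0]],
  ],
)

```text
clock: 5.6
eef_pos: [565.3, 105.3, 279.7]
tool_rot: [-3.141, -0.001, 0.001]
force: [0.1, -0.1, -1.2]
width: 24.6
```

Run:
```python
from h import *
from cell import get_image,sensors
s=sensors.read_state();print(s["eef_pos"],s["force"].round(1),s["width"],s["qpos"].round(2))
im=get_image("scene");w=get_image("wrist")
o=np.hstack([cv2.resize(im["pixels"][50:250,200:400],(400,400)),cv2.resize(w["pixels"],(400,400))])
cv2.imwrite("pics/s3.png",o[:,:,::-1])
```

```text
[565.28712392 105.26833748 279.72623685] [ 0.1 -0.1 -1.2] 24.561647419037822 [ 0.04  0.49 -0.42  1.66  0.22  1.03 -0.45]
```

View pics/s3.png

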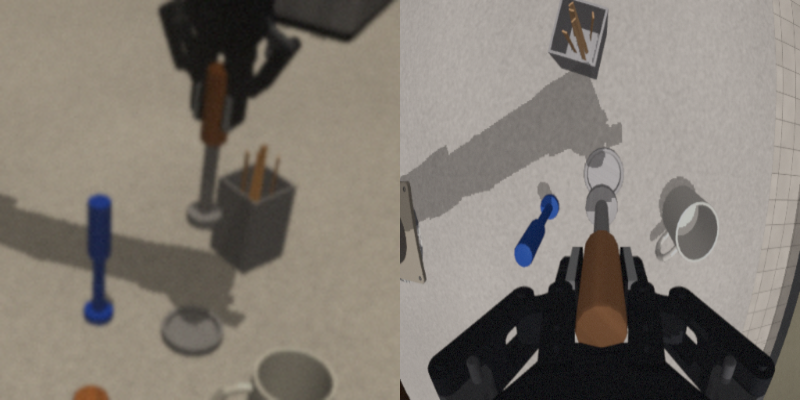

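The rod is lifted clear of the saucer and held upright, with force −1.2 N matching its weight. Carrying it to above the tube.

>>> arm_command(
  rows=[
    [[0,4,0,0,0,0],[0,12,0,0,0,0],[0,24,0,0,0,0],[0,40,0,0,0,0],[-1,60,0,0,0,0],[-1,82,0,0,0,0],[-1,106,0,0,0,0],[-1,130,0,0,0,0],[-1,154,0,0,0,0],[-2,178,0,0,0,0],[-2,202,0,0,0,0],[-2,226,0,0,0,0],[-2,250,0,0,0,0],[-2,274,0,0,0,0],[-3,296,0,0,0,0],[-3,316,0,0,0,0],[-3,334,0,0,0,0],[-3,348,0,0,0,0],[-3,357,0,0,0,0],[-3,362,0,0,0,0]],
  ],
)

```text
clock: 7.37
eef_pos: [561.8, -258.8, 279.0]
tool_rot: [3.141, 0.001, -0.002]
force: [0.6, 0.0, -1.1]
width: 24.7
```

>>> arm_command(
  rows=[
    [[0,0,0,0,0,0],[0,0,0,0,0,0],[0,0,0,0,0,0],[0,0,0,0,0,0]],
  ],
)

```text
clock: 7.7
eef_pos: [562.8, -255.3, 279.5]
tool_rot: [-3.141, -0.0, 0.003]
force: [-0.2, 0.5, -1.8]
width: 25.1
```

Run:
```python
from h import *
from cell import get_image,sensors
s=sensors.read_state();print(s["eef_pos"],s["force"].round(1),s["width"],s["qpos"].round(2))
for n in("wrist","scene","top"):
    im=get_image(n);np.savez(n+"4.npz",**im)
w=load("wrist4.npz");S=load("scene4.npz")
big=cv2.resize(w["pixels"],None,fx=1.5,fy=1.5,interpolation=cv2.INTER_CUBIC)[:,:,::-1].copy()
a=np.linspace(0,2*np.pi,60)
e=s["eef_pos"]
for c,z,r,col in(((562,-257),135,34,(0,255,0)),((562,-257),135,28,(0,255,0)),(e[:2],e[2]+19-132,18,(255,255,0))):
    pts=np.array([fproj(w,(c[0]+r*np.cos(t),c[1]+r*np.sin(t),z)) for t in a])
    cv2.polylines(big,[((pts+.5)*1.5).astype(np.int32)],True,col,1)
cv2.imwrite("pics/w4.png",big)
b=cv2.resize(S["pixels"][150:350,90:290],(600,600),interpolation=cv2.INTER_CUBIC)[:,:,::-1].copy()
for c,z,r,col in(((562,-257),135,34,(0,255,0)),((562,-257),135,28,(0,255,0)),(e[:2],e[2]+19-132,18,(255,255,0))):
    pts=np.array([proj(S,(c[0]+r*np.cos(t),c[1]+r*np.sin(t),z)) for t in a])
    cv2.polylines(b,[((pts-[89.5,149.5])*3).astype(np.int32)],True,col,1)
cv2.imwrite("pics/s4.png",b)
```

```text
[ 562.8140528  -255.29296796  279.48943108] [-0.2  0.5 -1.8] 25.078026031168474 [ 0.61  0.56 -0.37  1.54  0.22  1.08  0.19]
```

View pics/w4.png

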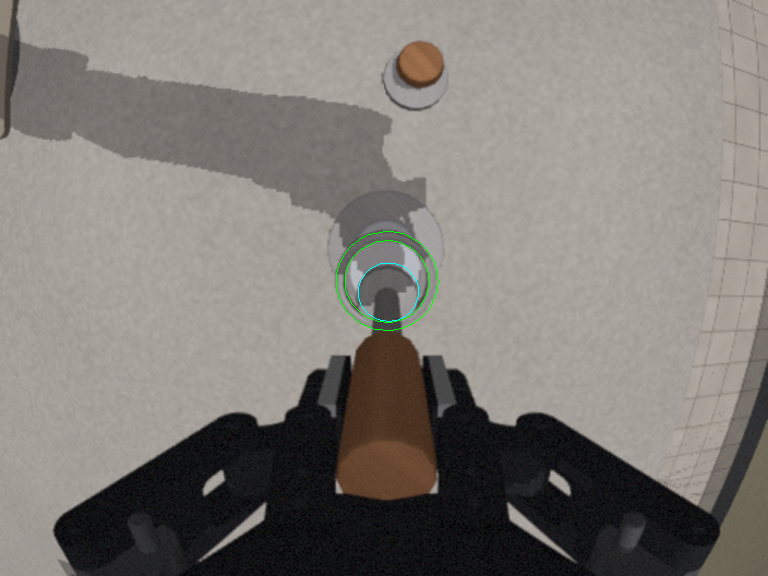

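View pics/s4.png

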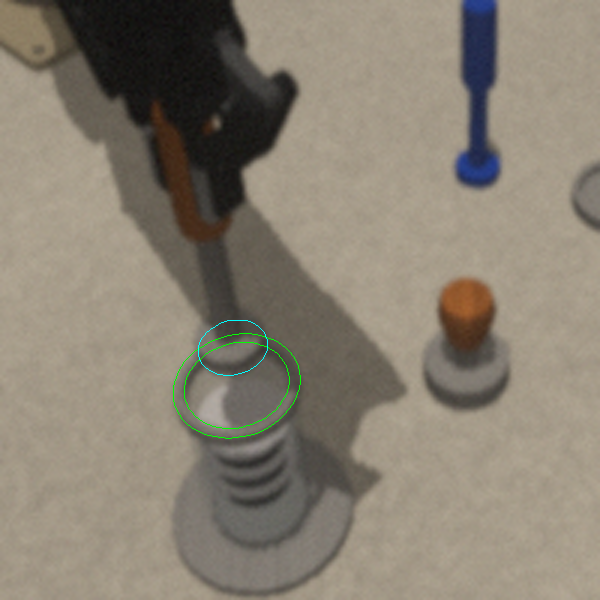

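The yellow/cyan ring is the foot, and it lies inside the bore ring (green), 1–2 mm off the axis against 10 mm of clearance. Lowering into the mouth and starting to push.

>>> arm_command(
  rows=[
    [[-0.5,2,0,0,0,0],[-0.5,2,4,0,0,0],[-0.5,2,10,0,0,0],[-0.5,2,17,0,0,0],[-0.5,2,24,0,0,0],[-0.5,2,31,0,0,0],[-0.5,2,38,0,0,0],[-0.5,2,45,0,0,0],[-0.5,2,51,0,0,0],[-0.5,2,56,0,0,0],[-0.5,2,59,0,0,0],[-0.5,2,62,0,0,0],[-0.5,2,65,0,0,0],[-0.5,2,68,0,0,0],[-0.5,2,71,0,0,0],[-0.5,2,74,0,0,0]],
  ],
)

```text
clock: 9.18
eef_pos: [562.4, -259.0, 207.5]
tool_rot: [3.14, -0.001, 0.001]
force: [-3.0, 1.0, 10.5]
width: 24.6
```

>>> arm_command(
  rows=[
    [[0,-1,2,0,0,0],[0,-1,4,0,0,0],[0,-1,6,0,0,0],[0,-1,8,0,0,0],[0,-1,10,0,0,0],[0,-1,12,0,0,0],[0,-1,14,0,0,0],[0,-1,16,0,0,0]],
  ],
)

```text
clock: 9.85
eef_pos: [562.4, -258.6, 191.6]
tool_rot: [3.139, -0.002, 0.0]
force: [-2.3, -0.2, 10.5]
width: 24.8
```

>>> arm_command(
  rows=[
    [[0,0,1,0,0,0],[0,0,2,0,0,0],[0,0,3,0,0,0],[0,0,4,0,0,0],[0,0,4,0,0,0]],
  ],
)

```text
clock: 10.27
eef_pos: [562.6, -258.7, 188.6]
tool_rot: [3.139, -0.002, 0.0]
force: [-4.7, 0.3, 16.8]
width: 24.8
```

>>> arm_command(
  rows=[
    [[0,0,0.5,0,0,0],[0,0,1,0,0,0],[0,0,1.5,0,0,0],[0,0,2,0,0,0],[0,0,2,0,0,0]],
  ],
)

```text
clock: 10.68
eef_pos: [563.0, -258.9, 188.5]
tool_rot: [3.138, -0.003, -0.0]
force: [-6.1, 1.2, 27.0]
width: 24.7
```

The force rose to 27 N with no further travel at z = 188.5, where 188 was predicted for home. The pods have bottomed. I'll relax the push and look before releasing.

>>> arm_command(
  rows=[
    [[0,0,-1,0,0,0],[0,0,-2,0,0,0],[0,0,-3,0,0,0],[0,0,-3.5,0,0,0],[0,0,-3.5,0,0,0]],
  ],
)

```text
clock: 11.1
eef_pos: [562.3, -258.6, 188.6]
tool_rot: [3.14, -0.001, 0.0]
force: [-2.1, -0.3, 7.7]
width: 24.9
```

Run:
```python
from h import *
from cell import get_image,sensors
s=sensors.read_state();print(s["eef_pos"],s["force"].round(1),s["width"])
S=get_image("scene");w=get_image("wrist")
o=np.hstack([cv2.resize(S["pixels"][200:350,110:260],(400,400),interpolation=cv2.INTER_CUBIC),cv2.resize(w["pixels"],(400,400))])
cv2.imwrite("pics/s5.png",o[:,:,::-1])
```

```text
[ 562.33428215 -258.55064232  188.60804046] [-2.1 -0.3  7.7] 24.920642832892188
```

View pics/s5.png

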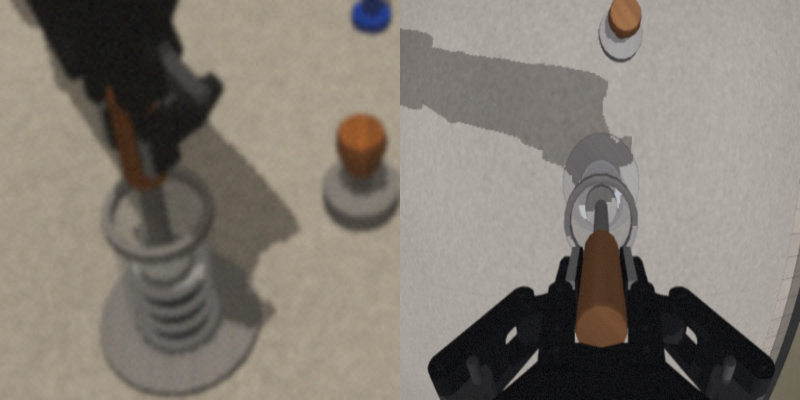

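The pods now sit at the tube's base, with the rod upright on the lid. Relaxing a bit more, then opening.

>>> arm_command(
  rows=[
    [[0,0,-0.8,0,0,0],[0,0,-1.2,0,0,0],[0,0,-1.2,0,0,0],[0,0,-1.2,0,0,0]],
  ],
)

```text
clock: 11.53
eef_pos: [562.3, -258.2, 188.7]
tool_rot: [3.141, -0.001, 0.0]
force: [-1.9, -1.6, 5.0]
width: 24.8
```

>>> arm_command(
  rows=[
    [[0,0,0,0,0,0],[0,0,0,0,0,0],[0,0,0,0,0,0],[0,0,0,0,0,0],[0,0,0,0,0,0],[0,0,0,0,0,0],[0,0,0,0,0,0],[0,0,0,0,0,0],[0,0,0,0,0,0],[0,0,0,0,0,0],[0,0,0,0,0,0],[0,0,0,0,0,0]],
  ],
  claw=1,
)

```text
clock: 12.53
eef_pos: [562.0, -257.8, 188.0]
tool_rot: [3.142, -0.0, 0.001]
force: [-0.7, -1.0, -0.5]
width: 85.5
```

Run:
```python
from h import *
from cell import get_image,sensors
s=sensors.read_state();print(s["eef_pos"],s["force"].round(1),s["width"])
S=get_image("scene");w=get_image("wrist")
o=np.hstack([cv2.resize(S["pixels"][200:350,110:260],(400,400),interpolation=cv2.INTER_CUBIC),cv2.resize(w["pixels"],(400,400))])
cv2.imwrite("pics/s6.png",o[:,:,::-1])
```

```text
[ 562.0235667  -257.75241605  188.04519818] [-0.7 -1.  -0.5] 85.54819633583688
```

View pics/s6.png

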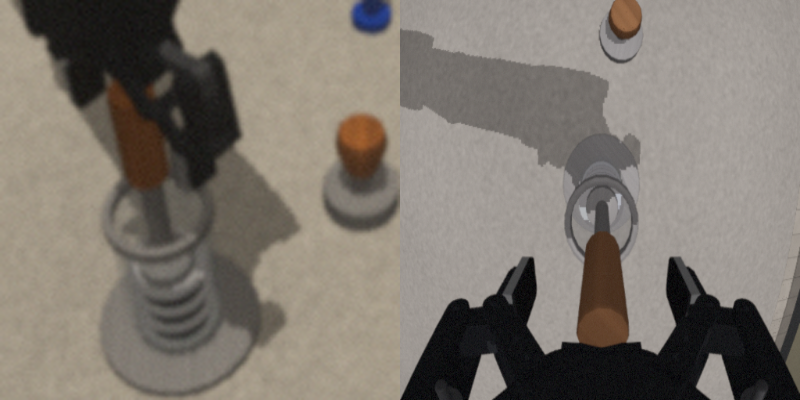

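The rod stands free between the open jaws. Retreating straight up.

>>> arm_command(
  rows=[
    [[0,0,-3,0,0,0],[0,0,-10,0,0,0],[0,0,-20,0,0,0],[0,0,-32,0,0,0],[0,0,-46,0,0,0],[0,0,-60,0,0,0],[0,0,-74,0,0,0],[0,0,-88,0,0,0],[0,0,-102,0,0,0],[0,0,-116,0,0,0],[0,0,-126,0,0,0],[0,0,-132,0,0,0],[0,0,-135,0,0,0],[0,0,-135,0,0,0],[0,0,-135,0,0,0]],
  ],
)

```text
clock: 13.88
eef_pos: [561.7, -257.7, 322.6]
tool_rot: [-3.141, 0.001, 0.001]
force: [0.3, -0.7, -0.1]
width: 85.3
```

Run:
```python
from h import *
from cell import get_image,sensors
s=sensors.read_state();print(s["clock"],s["eef_pos"],s["force"].round(1),s["width"])
S=get_image("scene");w=get_image("wrist")
C=cloud(S);px=S["pixels"].astype(int)
m=(px[...,0]-px[...,2]>40)&(np.hypot(C[...,0]-562,C[...,1]+257)<45)&(C[...,2]>140); q=C[m]
print(len(q),q.min(0).round(1),q.max(0).round(1))
for a in range(165,250,20):
    t=q[(q[:,2]>a)&(q[:,2]<a+20)]; print(a,len(t),t.mean(0).round(1) if len(t) else "")
m=(C[...,2]>60)&(C[...,2]<115)&(np.hypot(C[...,0]-562,C[...,1]+257)<24); t=C[m]; print("lid z hist",np.histogram(t[:,2],bins=range(60,120,5)))
b=cv2.resize(S["pixels"][200:350,110:260],(400,400),interpolation=cv2.INTER_CUBIC)
o=np.hstack([b,cv2.resize(w["pixels"],(400,400))]);cv2.imwrite("pics/s7.png",o[:,:,::-1])
```

```text
13.8833 [ 561.69846795 -257.67034929  322.56701197] [ 0.3 -0.7 -0.1] 85.25405890703331
610 [ 552.8 -272.   174. ] [ 576.7 -247.8  247.5]
165 53 [ 571.1 -265.4  180. ]
185 118 [ 571.1 -265.   194.9]
205 133 [ 571.1 -264.7  214.9]
225 180 [ 569.6 -264.   237. ]
245 126 [ 563.8 -259.2  245.9]
lid z hist (array([ 0,  0,  0,  2,  0, 18,  0,  0,  1, 10, 16]), array([ 60,  65,  70,  75,  80,  85,  90,  95, 100, 105, 110, 115]))
```

View pics/s7.png

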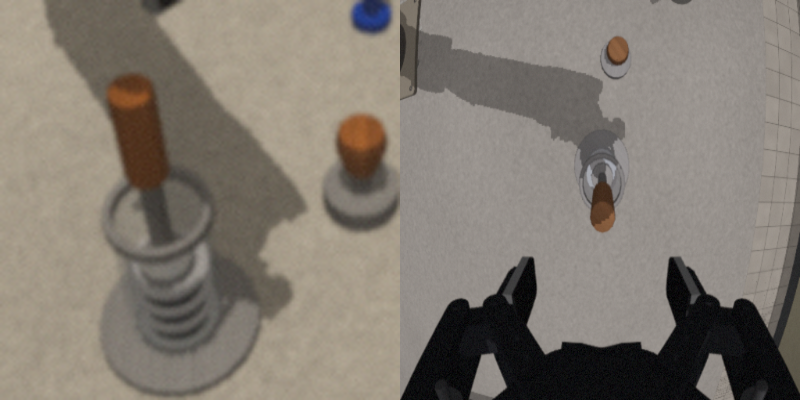

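The rod's top reads z ≈ 246, so its underside is at about 76 mm. Home is 75 mm, which is within camera error. The rod stands upright on the axis and the gripper is well clear. Handing in.

Run:
```python
from cell import order,sensors
print(order.finish_job(), sensors.read_state()["clock"])
```

```text
the job is handed in; nothing more can be done
the job is handed in; nothing more can be done
```

I pushed the pods down to the tube's floor with the wooden-handled rod, then let go and left the rod standing in the tube on top of them. The job was handed in at about 14 s of the 40 s allowed, and the hand-in reports no verdict.

- **Pods home:** the push held at about 12 N while they slid, then rose to 27 N with no more travel, at tool height 188.5 mm (188 predicted for home). The rod's top then read about 246 mm, so the pods are within about 1 mm of home.
- **Rod:** the last images show it upright, with its centre within a few mm of the tube's axis and about 26 mm above the mouth's level (limit 35 mm).
- **Gripper:** it is open, with its fingertips about 75 mm above the rod and near-zero force on the tool. The blue look-alike and the tamper were not touched.
- **Check that gave nothing:** the depth reading of the pod lid after the push was unusable, as the rod and clear wall are in the way. Pods home therefore rests on the force stop, the tool height and the rod's top height; nothing else disagreed.

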